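Pen block onto the drying stand

TASK

One freshly oiled pen block, the dark one with three holes, still lies on the bench. Lay it holes up, centred and lengthwise along the narrow ledge of the empty drying stand, lowering it gently rather than dropping it, and leave it resting there; leave the block that is already drying on the other stand alone.

Things in the scene. Friction and masses are not known exactly. Their poses are not given: they have to be found in the camera images.
- pen_block: the oiled pen block to be moved: dark brown wood, 100 x 44 x 40 mm (x, y, z), 90 to 185 g, with three 16 mm square holes in a row in its top, lying holes up on the bench. Origin: centre of its underside; x along its length, z up. A pale un-oiled block with holes and a dark offcut without holes, both of the same size, lie on the bench 120 mm or more away (centre to centre).
- ledge (a point): centre of the top face of the empty drying stand's ledge, 90 mm above the bench: a level steel bar 140 x 30 mm (x, y), 12 mm thick, on two thin posts over a green foot plate 160 x 90 x 8 mm. x along the ledge, z up. The stand is fixed. The other, occupied stand is its twin, at least 160 mm away (centre to centre).
- drying_block: a pen block just like the first, already lying along the ledge of the other stand, to be left alone. Origin: centre of its underside; x along its length, z up.

How it is judged:
At the end, for the whole second after the job is handed in: The pen block rests released and still on the empty ledge, holes up, level within 5 deg, underside within 5 mm of the ledge top, within 13 mm of its centre line and 20 mm of its middle lengthwise, along it within 12 deg either way round; the drying block is within 15 mm of its start (y of pen_block in the frame of ledge between -0.013 and 0.013 m and x of pen_block in the frame of ledge between -0.02 and 0.02 m and z of pen_block in the frame of ledge between -0.005 and 0.005 m and angle between the x axis of pen_block and the x axis of ledge, either way round below 0.21 rad and angle between pen_block's own z axis and vertical below 0.09 rad and contact force between pen_block and the fingers below 0.05 N and linear speed of pen_block below 0.02 m/s and angular speed of pen_block below 0.2 rad/s and distance of drying_block from where it was at the start of the episode below 0.015 m); the robot touches nothing.
It fails at once if the block already drying is pushed by more than 15 mm (distance of drying_block from where it was at the start of the episode above 0.015 m).
It fails at once if the pen block is dropped onto the ledge (falls at more than 0.5 m/s just over it) (linear speed of pen_block above 0.5 m/s and distance between pen_block and ledge below 0.03 m).
It also fails if it takes over 38 s, if anything falls off the work surface, if the arm or the gripper's body presses on something with over 40 N, if the wrist force passes 120 N, or if a joint passes its speed limit or range.

ROBOT

A 6-joint arm with a two-finger parallel gripper is mounted at the origin on the work surface. World frame = base frame: x ahead of the robot, y to its left, z up, the work surface at z = 0. Lengths are in m, angles in rad, forces in N, time in s.
With the tool pointing down it reaches from about 0.375 to 0.9 m from the base axis. Payload 3.1 kg.
Tool frame: the origin (TCP) lies at the very end of the fingers, on their centre line; the grasp point (between the pads) lies 19 mm behind it; x points along the fingers, z is the direction in which the jaws open and shut, and the axes are right-handed (so a half turn about x gives the same grasp; the last joint's range is limited). The gripper opens to 85 mm and grips with 20 to 120 N. Pads are 22 mm wide; open, the fingers measure 114 mm over their backs; the gripper's body (76 mm by 85 mm) begins 54 mm behind the grasp point. The pads swing forward as they close: fully open they stand 13 mm farther back than shut.
Start: joints at [1.135, 0.527, 1.433, -0, 1.181, -0.178], TCP at [0.159, 0.604, 0.231] pointing down, gripper open.
Joint ranges: [-3.08, 3.08], [-0.75, 2.2], [0.22, 2.44], [-1.43, 4.57], [0, 2.65], [-2.85, 2.85]. Speed limits (rad/s): [2.79, 2.79, 3.14, 3.14, 3.14, 3.14].

INTERFACE

Orientations are given as a unit quaternion [x, y, z, w].
In Python, from station import manip, viewer, job gives the robot as it stands.
- The arm moves only by the tool move_arm, never from a script. Its argument "deltas" is one flat list of numbers, 7 for each row, row after row: the finger opening in mm, from 0 to 85.4, then the shift along the tool's x, y, z in mm, then the turn, a rotation vector about the tool's x, y, z in degrees. In form: [jaw, tx, ty, tz, rx, ry, rz, jaw, tx, ty, tz, rx, ry, rz, ...]. A call has 1 to 10 rows; each row shifts and turns the commanded pose from where the row before left it, along the tool's axes as they then stand; what a row does not reach is not made up. A row lasts 1/10 s, in which the tool goes at most 50 mm and 8.59 degrees, less where a joint would pass 70% of its speed; a pose out of reach is approached as far as the arm can. A call is refused whole if a number of a shift passes 50 or a number of a turn 8.59, either way. A call with a gripper value outside its range is refused whole. The fingers move at their own pace and stop on an object; "force" is the grip in N (left out, the last holds). Time passes only in rows, so rows that do not move let the fingers close. It gives the time, the measured TCP pose, the force and the opening at its end, in the units of the state.
- manip.sense(): the state, without advancing time (a new reading comes with each control period).
- viewer.snapshot(name): name is "side" or "top"; returns a dict with "image" (384x512x3 uint8, red, green, blue), "depth" (384x512 float32, m along the optical axis (not along the pixel's ray), 0 where there is no reading), "fovy" (degrees; the focal length in pixels is half the picture's height over the tangent of half this angle, whatever the lens; pixels are square), "cx", "cy" (the principal point, pixels), "k1" (the pictures are not rectified: a ray, as slopes to the right and down, at radius r is drawn at 1 + k1 r^2 times it, then the intrinsics apply), "R" (3x3) and "t" (3): a world point X has camera coordinates R X + t. Camera axes: x right, y down, z forward; pixel columns grow to the right and rows downward; lengths in m; the calibration is good to about 2 mm. A picture is of the moment at which its call begins.
- job.sign_off(): hands the job in, once; it reports no verdict.
The state is a dict: "t": time; "q": joint angles; "qd": joint speeds; "tau": joint torques, N m; "tcp_pos": TCP position; "tool_rot": TCP orientation; "force": force on the tool from outside, world axes, zero at the start; "ft_torque": the same for the moment, N m; "finger_gap": opening from 0.0 (shut) to 1.0 (fully open).
Only numpy, scipy, OpenCV 4.12 (cv2) and the standard library are available. Lean on these libraries where they do the work, as an engineer would, in place of code of your own. Each camera call takes 0.05 s, during which the arm holds its last target.

## Working session

There is one attempt and no reset: what is moved stays moved. The work goes in short steps, Python scripts to look and compute and a tool call to move; the robot and the scene stay as the last step left them, time stands still between calls to the robot, and variables do not carry over. Pictures are saved under pics/ and viewed, and the job is handed in when it is done.

Besides the shell and the picture viewer there is one more tool, called as name(argument=value, ...) on one line, values as JSON. move_arm: Moves the arm, as the interface text tells. Its arguments: {"type":"object","properties":{"deltas":{"type":"array"},"force":{"type":"number"}},"required":["deltas"]}

```bash
ls; mkdir -p pics; python3 - <<'E'
from station import manip, viewer, job
import cv2,pickle
for n in("top","side"):
    s=viewer.snapshot(n); pickle.dump(s,open(n+".pkl","wb"))
    cv2.imwrite(f"pics/{n}0.png",cv2.resize(s["image"][:,:,::-1],(800,600),interpolation=cv2.INTER_CUBIC))
    print(n,s["fovy"],s["cx"],s["cy"],s["k1"],s["R"],s["t"])
print(manip.sense())
E
```

```text
pics
top 55.31808010753352 245.29753969604653 189.6253871721347 -0.07773241297707627 [[ 0.0059345  -0.99996951  0.00507581]
 [-0.9930077  -0.0064915  -0.11787101]
 [ 0.11790037 -0.00434081 -0.99301594]] [-0.03198458  0.53954432  1.00134524]
side 56.306023914901516 249.40690951222084 187.2733501309231 -0.10695439511136004 [[ 0.82999437 -0.55742831 -0.01957087]
 [-0.36730401 -0.51982594 -0.77127735]
 [ 0.41975838  0.64734432 -0.63619826]] [-0.47483175  0.25098704  0.6961424 ]
{'t': 0.1, 'q': array([ 1.13549940e+00,  5.28368775e-01,  1.43381572e+00, -3.30431510e-05,
        1.18142955e+00, -1.78482166e-01]), 'qd': array([ 0.00016489, -0.00342756, -0.00334722, -0.00035828,  0.00016281,
       -0.00049678]), 'tau': array([-4.75727793e-04, -4.43307817e+01, -1.78586161e+01, -3.11705462e-04,
        3.90026369e-03, -1.23881722e-05]), 'tcp_pos': array([0.15843099, 0.6038883 , 0.230421  ]), 'tool_rot': array([-0.43219811,  0.56053737,  0.43152078,  0.55927852]), 'force': array([-1.03799384,  0.50976935, -0.02416913]), 'ft_torque': array([ 0.05510282, -0.02716622, -0.05738437]), 'finger_gap': 1.0028704927691046}
```

View pics/top0.png

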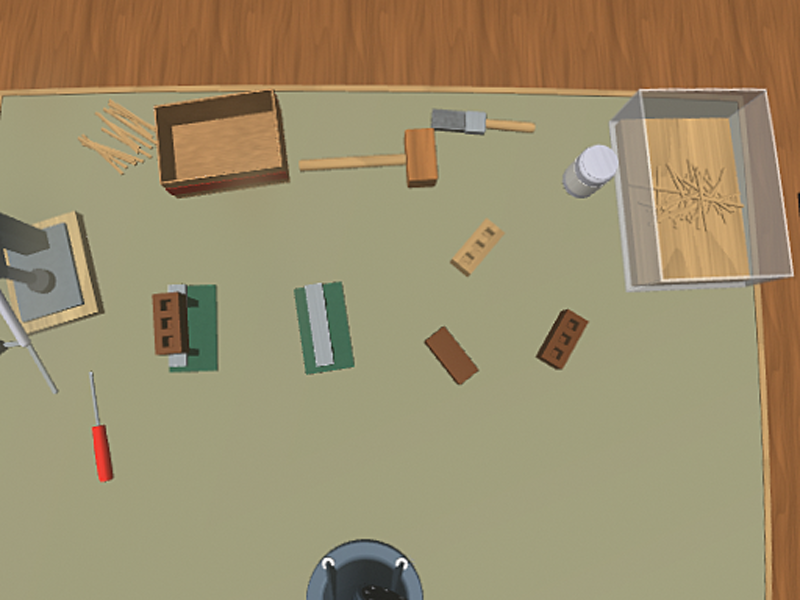

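View pics/side0.png

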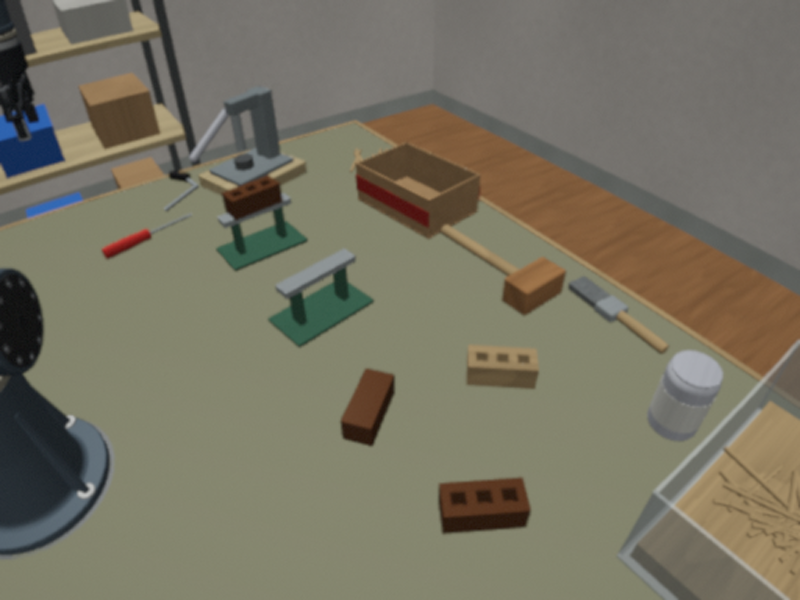

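The top view shows the three-hole dark block at about (562,340), the plain offcut at (452,355), the empty stand at (320,325) and the occupied one at (180,325). I'll measure on the enlarged crops and from depth.

```bash
cat > h.py <<'E'
import numpy as np,cv2,pickle
def ray(s,u,v):
    f=384/2/np.tan(np.radians(s["fovy"])/2)
    K=np.array([[f,0,s["cx"]],[0,f,s["cy"]],[0,0,1.]])
    p=cv2.undistortPoints(np.array(np.stack([u,v],-1),float).reshape(-1,1,2),K,np.array([s["k1"],0,0,0,0.]),) .reshape(-1,2)
    return p
# model: drawn slope = slope*(1+k1 r^2) = OpenCV's forward model
def onplane(s,uv,z):
    uv=np.atleast_2d(uv); p=ray(s,uv[:,0],uv[:,1]); d=np.c_[p,np.ones(len(p))]@s["R"]; c=-s["R"].T@s["t"]
    k=(z-c[2])/d[:,2]; return c+d*k[:,None]
def cloud(s):
    v,u=np.mgrid[:384,:512]; p=ray(s,u.ravel(),v.ravel()); d=s["depth"].ravel()
    X=(np.c_[p,np.ones(len(p))]*d[:,None]-s["t"])@s["R"]
    X[d==0]=np.nan
    return X.reshape(384,512,3)
E
python3 - <<'E'
from h import *
for n in("top","side"):
    s=pickle.load(open(n+".pkl","rb")); X=cloud(s); z=X[...,2]
    def rect(name,m,plane):
        k,l,st,c=cv2.connectedComponentsWithStats(m.astype(np.uint8))
        for i in range(1,k):
            if st[i,4]<60: continue
            P=X[l==i]; r=cv2.minAreaRect((P[:,:2]*1000).astype(np.float32))
            print(n,name,st[i],"zmed %.4f"%np.median(P[:,2]),np.round(r[0],1),np.round(r[1],1),round(r[2],1),np.round(P.mean(0)*1000,1))
    reg=(X[...,0]>.2)&(X[...,0]<.8)&(abs(X[...,1])<.55)
    rect("blk",reg&(z>.034)&(z<.047),0)
    rect("ledge",reg&(z>.083)&(z<.098),0)
    rect("dry",reg&(z>.12)&(z<.14),0)
s=pickle.load(open("top.pkl","rb"))
im=s["image"][:,:,::-1]
a=cv2.resize(im[185:250,335:385],None,fx=8,fy=8,interpolation=cv2.INTER_CUBIC)
b=cv2.resize(im[170:250,180:235],None,fx=7,fy=7,interpolation=cv2.INTER_CUBIC)
H=max(a.shape[0],b.shape[0]);c=np.zeros((H,a.shape[1]+b.shape[1],3),np.uint8);c[:a.shape[0],:a.shape[1]]=a;c[:b.shape[0],a.shape[1]:]=b
cv2.imwrite("pics/crop.png",c);print(c.shape)
E
```

```text
top blk [191 101  70   8 268] zmed 0.0363 [791.7  30.8] [ 18.  200.4] 3.8 [790.8  41.8  36.7]
top blk [396 102  11  84 177] zmed 0.0403 [ 677.7 -479.8] [244.6   5.7] 3.1 [ 678.4 -480.1   40.4]
top blk [416 104   9  28 129] zmed 0.0401 [ 755.9 -540.1] [86.1 19. ] 0.6 [ 756.  -541.3   39.6]
top blk [127 110  57  12  90] zmed 0.0404 [749.7 233.8] [ 10.  165.6] 11.3 [750.  230.4  40.4]
top blk [419 132   7  23  68] zmed 0.0403 [ 679.4 -541.9] [15.7 64.4] 89.6 [ 684.9 -542.5   39.8]
top blk [289 140  33  35 434] zmed 0.0401 [ 634.2 -200.9] [ 44.  101.7] 50.1 [ 633.  -199.6   40. ]
top blk [ 43 161  11  37 228] zmed 0.0423 [566.4 535.9] [104.8  28.1] 0.4 [554.4 539.4  41.8]
top blk [346 198  30  39 487] zmed 0.0396 [ 464.7 -354.3] [ 45.8 101.8] 58.7 [ 464.2 -353.3   39.5]
top blk [272 209  35  37 577] zmed 0.0399 [ 435.4 -150.9] [100.3  44.7] 38.1 [ 435.  -150.5   39.8]
top ledge [100  94  81  25 244] zmed 0.0894 [779.1 266.3] [ 69.3 221.4] 7.6 [754.8 275.8  89.1]
top ledge [404  97  23  86 224] zmed 0.0905 [ 674.1 -480.4] [245.7  36.1] 11.6 [ 664.1 -482.9   90.4]
top ledge [368 100  21  1
[... 1653 characters left out ...]
dge [139 123  47  22 224] zmed 0.0899 [481.1 319.5] [ 48.3 138.8] 89.6 [472.5 311.3  90.4]
side ledge [176 159  52  31 499] zmed 0.0887 [484.8  79.2] [141.7  34.7] 8.9 [480.8  75.6  88.4]
side ledge [425 236  35  23 210] zmed 0.0907 [ 750.7 -414. ] [32.2 68.5] 16.0 [ 744.2 -417.1   90.6]
side ledge [425 259  57  60 103] zmed 0.0907 [ 694.4 -485.6] [198.8   1.9] 2.7 [ 685.  -486.2   90.2]
side ledge [408 329  33  31 224] zmed 0.0900 [ 556.3 -519.5] [ 3.5 60.7] 2.1 [ 556.2 -519.7   90.3]
side dry [141 113  39  18 345] zmed 0.1280 [482.2 324.6] [103.4  47.4] 5.5 [480.5 320.  127.4]
side dry [414 245  76 105 676] zmed 0.1329 [ 666.1 -487.2] [245.4  60. ] 16.4 [ 602.6 -505.6  132. ]
(560, 785, 3)
```

View pics/crop.png

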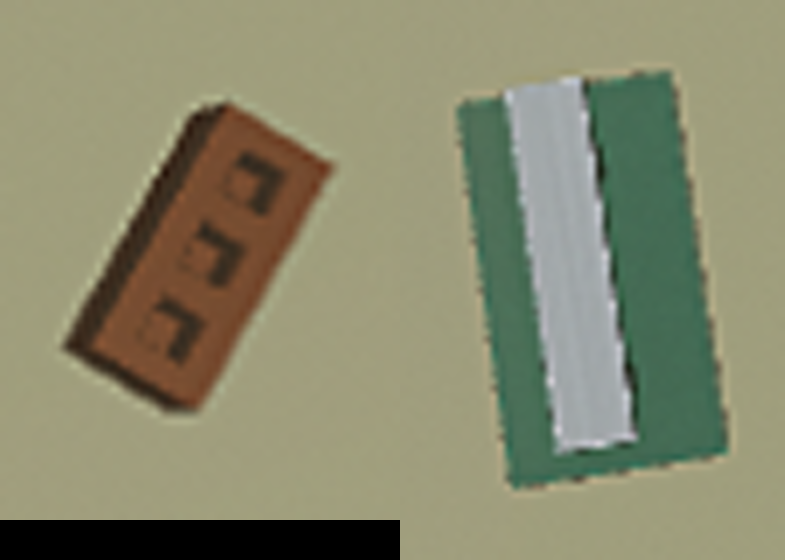

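```bash
cat >> h.py <<'E'
from scipy.spatial.transform import Rotation as R
def plan(s,pos,jawdeg):
    "shift in tool axes (mm) and tool-frame rotvec (deg) to reach pos, pointing down, jaw at jawdeg (mod 180)"
    r=R.from_quat(s["tool_rot"]);M=r.as_matrix()
    print("tool x",M[:,0].round(3),"z",M[:,2].round(3),"jaw yaw",np.degrees(np.arctan2(M[1,2],M[0,2])).round(2))
    for j in(jawdeg,jawdeg+180):
        a=np.radians(j);z=np.array([np.cos(a),np.sin(a),0]);x=np.array([0,0,-1.]);T=np.c_[x,np.cross(z,x),z]
        rv=(r.inv()*R.from_matrix(T)).as_rotvec(degrees=True)
        print("jaw",j,"rotvec",rv.round(2),"shift now",(M.T@(np.array(pos)-s["tcp_pos"])*1000).round(1),"shift in target frame",(T.T@(np.array(pos)-s["tcp_pos"])*1000).round(1))
E
python3 - <<'E'
from h import *
from station import manip
s=manip.sense();print(s["t"])
plan(s,[.4644,-.3553,.15],58.7); plan(s,[.485,.08,.23],58.7)
E
```

```text
0.1
tool x [-0.001 -0.002 -1.   ] z [ 0.254  0.967 -0.002] jaw yaw 75.29
jaw 58.7 rotvec [16.59 -0.12 -0.  ] shift now [  81.9 -539.6 -849.9] shift in target frame [  80.4 -759.8 -660.6]
jaw 238.7 rotvec [-163.41    0.     -0.17] shift now [  81.9 -539.6 -849.9] shift in target frame [ 80.4 759.8 660.6]
tool x [-0.001 -0.002 -1.   ] z [ 0.254  0.967 -0.002] jaw yaw 75.29
jaw 58.7 rotvec [16.59 -0.12 -0.  ] shift now [   1.1 -448.9 -423.8] shift in target frame [ 4.000e-01 -5.512e+02 -2.780e+02]
jaw 238.7 rotvec [-163.41    0.     -0.17] shift now [   1.1 -448.9 -423.8] shift in target frame [4.000e-01 5.512e+02 2.780e+02]
```

move_arm(deltas=[85, 0, 0, 0, 8.3, 0, 0, 85, 0, 0, 0, 8.3, 0, 0, 85, 0, -38, -19, 0, 0, 0, 85, 0, -38, -19, 0, 0, 0, 85, 0, -38, -19, 0, 0, 0, 85, 0, -38, -19, 0, 0, 0, 85, 0, -38, -19, 0, 0, 0, 85, 0, -38, -19, 0, 0, 0, 85, 0, -38, -19, 0, 0, 0, 85, 0, -38, -19, 0, 0, 0])

```text
t: 1.1
tcp_pos: [0.3398, 0.315, 0.2311]
tool_rot: [-0.347, 0.616, 0.347, 0.616]
force: [0.7, 0.6, -1.6]
finger_gap: 0.996
```

move_arm(deltas=[85, 0, -38, -19, 0, 0, 0, 85, 0, -38, -19, 0, 0, 0, 85, 0, -38, -19, 0, 0, 0, 85, 0, -38, -19, 0, 0, 0, 85, 0, -38, -19, 0, 0, 0, 85, 0, -38, -19, 0, 0, 0, 85, 0, 0, 0, 0, 0, 0])

```text
t: 1.8
tcp_pos: [0.4787, 0.0967, 0.2314]
tool_rot: [-0.346, 0.617, 0.344, 0.618]
force: [0.4, 0.5, 1.1]
finger_gap: 0.999
```

```bash
python3 - <<'E'
from h import *
from station import manip
s=manip.sense();print(s["t"],s["tcp_pos"],s["q"])
plan(s,[.4644,-.3553,.15],58.7)
E
```

```text
1.8 [0.4786666  0.09669123 0.23137318] [-2.91064110e-02  3.43294479e-01  1.76955264e+00 -1.65372180e-03
  1.02521721e+00 -1.04682918e+00]
tool x [ 0.003 -0.002 -1.   ] z [0.525 0.851 0.001] jaw yaw 58.36
jaw 58.7 rotvec [-0.34  0.03  0.22] shift now [  82.  -224.7 -392.3] shift in target frame [  81.4 -222.6 -393.6]
jaw 238.7 rotvec [ 1.7966e+02  3.4000e-01 -5.0000e-02] shift now [  82.  -224.7 -392.3] shift in target frame [ 81.4 222.6 393.6]
```

move_arm(deltas=[85, 8, -22, -39, 0, 0, 0, 85, 8, -22, -39, 0, 0, 0, 85, 8, -22, -39, 0, 0, 0, 85, 8, -22, -39, 0, 0, 0, 85, 8, -22, -39, 0, 0, 0, 85, 8, -22, -39, 0, 0, 0, 85, 8, -22, -39, 0, 0, 0, 85, 8, -22, -39, 0, 0, 0, 85, 8, -22, -39, 0, 0, 0, 85, 8, -22, -39, 0, 0, 0])

```text
t: 2.8
tcp_pos: [0.4599, -0.3475, 0.1506]
tool_rot: [-0.346, 0.616, 0.347, 0.616]
force: [0.5, -0.0, 0.6]
finger_gap: 0.994
```

move_arm(deltas=[85, 0, 0, 0, 0, 0, 0, 85, 0, 0, 0, 0, 0, 0, 85, 0, 0, 0, 0, 0, 0])

```text
t: 3.1
tcp_pos: [0.4599, -0.3448, 0.151]
tool_rot: [-0.346, 0.616, 0.348, 0.616]
force: [-0.0, -0.2, -0.6]
finger_gap: 0.993
```

```bash
python3 - <<'E'
from h import *
from station import manip,viewer
s=manip.sense();print(s["t"],s["tcp_pos"],s["q"])
plan(s,[.4644,-.3553,.012],58.7)
for n in("top","side"):
    v=viewer.snapshot(n);cv2.imwrite(f"pics/{n}1.png",cv2.resize(v["image"][:,:,::-1],(800,600)))
E
```

```text
3.1 [ 0.45987114 -0.34475145  0.15102548] [-8.37849458e-01  5.65751937e-01  1.63461405e+00  4.93940416e-04
  9.43639268e-01 -1.86329856e+00]
tool x [-0.001  0.002 -1.   ] z [0.519 0.855 0.001] jaw yaw 58.74
jaw 58.7 rotvec [ 0.04  0.06 -0.13] shift now [139.   -9.7  -6.8] shift in target frame [139.   -9.3  -6.7]
jaw 238.7 rotvec [-1.7996e+02  2.0000e-01  1.0000e-01] shift now [139.   -9.7  -6.8] shift in target frame [139.    9.3   6.7]
```

View pics/side1.png

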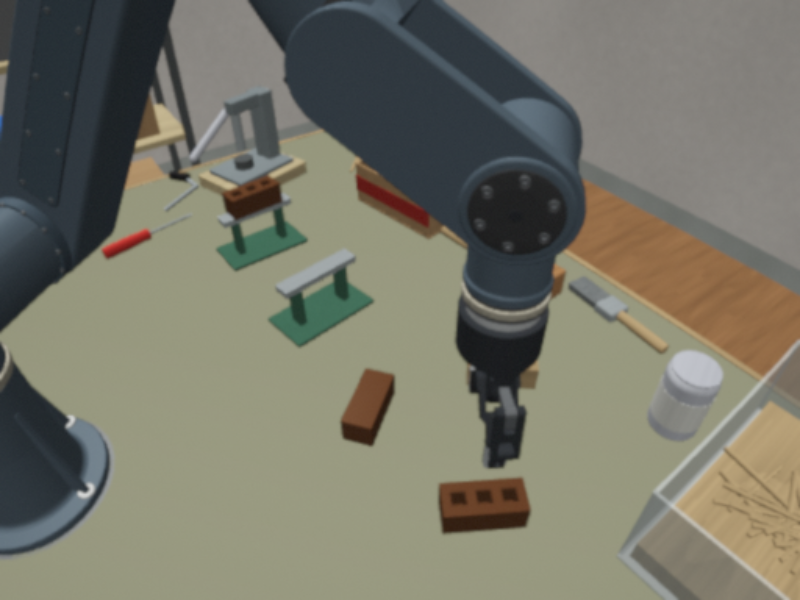

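move_arm(deltas=[85, 0, -9, -7, 0, 0, 0, 85, 30, 0, 0, 0, 0, 0, 85, 30, 0, 0, 0, 0, 0, 85, 30, 0, 0, 0, 0, 0, 85, 20, 0, 0, 0, 0, 0, 85, 0, 0, 0, 0, 0, 0, 85, 0, 0, 0, 0, 0, 0])

```text
t: 3.9
tcp_pos: [0.4649, -0.3576, 0.0416]
tool_rot: [-0.347, 0.616, 0.347, 0.616]
force: [0.5, -0.4, -0.0]
finger_gap: 0.996
```

```bash
python3 - <<'E'
from h import *
from station import manip,viewer
s=manip.sense();print(s["t"],s["tcp_pos"])
plan(s,[.4644,-.3553,.012],58.7)
ims=[]
for n in("top","side"):
    v=viewer.snapshot(n);a=v["image"][:,:,::-1]
    ims.append(cv2.resize(a[160:260,310:410] if n=="top" else a[255:355,265:365],(400,400),interpolation=2))
cv2.imwrite("pics/pre.png",np.hstack(ims))
E
```

```text
3.9 [ 0.46488424 -0.35764092  0.0415553 ]
tool x [ 0. -0. -1.] z [ 0.519  0.855 -0.   ] jaw yaw 58.72
jaw 58.7 rotvec [ 0.02 -0.01  0.03] shift now [29.6  1.6  1.8] shift in target frame [29.6  1.6  1.7]
jaw 238.7 rotvec [-1.7998e+02 -4.0000e-02 -1.0000e-02] shift now [29.6  1.6  1.8] shift in target frame [29.6 -1.6 -1.7]
```

View pics/pre.png

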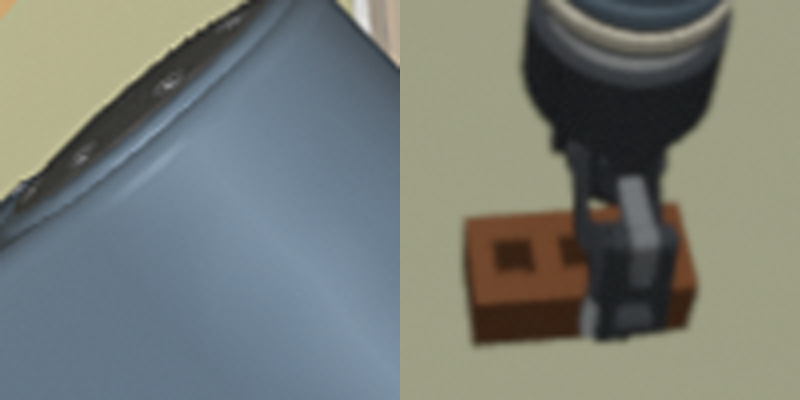

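```bash
python3 - <<'E'
from h import *
from station import manip,viewer
s=manip.sense();M=R.from_quat(s["tool_rot"]).as_matrix()
v=viewer.snapshot("side");pickle.dump(v,open("side2.pkl","wb"))
f=192/np.tan(np.radians(v["fovy"])/2);K=np.array([[f,0,v["cx"]],[0,f,v["cy"]],[0,0,1.]])
def pr(P): return cv2.projectPoints(np.atleast_2d(P),cv2.Rodrigues(v["R"])[0],v["t"],K,np.array([v["k1"],0,0,0,0.]))[0].reshape(-1,2)
a=cv2.resize(v["image"][255:355,265:365,::-1],(800,800),interpolation=2)[:600].copy()
t=s["tcp_pos"]
pts={"tip-":t-M[:,2]*.0425-M[:,0]*.013,"tip+":t+M[:,2]*.0425-M[:,0]*.013,"tcp":t}
c=np.array([.4644,-.3553]);L=np.array([np.cos(np.radians(-31.3)),np.sin(np.radians(-31.3))]);W=np.array([-L[1],L[0]])
for i,(p,q) in enumerate([(1,1),(1,-1),(-1,1),(-1,-1)]): pts[f"c{i}"]=np.r_[c+p*.05*L+q*.022*W,.04]
for k,P in pts.items():
    u=(pr(P)[0]-[265,255])*8; print(k,P.round(4),u.round(0)); cv2.circle(a,tuple(int(x) for x in u),5,(0,255,255),-1)
cv2.imwrite("pics/pre2.png",a)
X=cloud(v)[255:355,265:365]
m=(X[...,2]>.06)&(X[...,2]<.09)
print(X[m].mean(0),X[m].min(0),X[m].max(0))
E
```

```text
tip- [ 0.4432 -0.3946  0.0557] [406. 645.]
tip+ [ 0.4874 -0.322   0.0557] [341. 306.]
tcp [ 0.4653 -0.3583  0.0427] [367. 499.]
c0 [ 0.5186 -0.3625  0.04  ] [551. 398.]
c1 [ 0.4957 -0.4001  0.04  ] [593. 570.]
c2 [ 0.4331 -0.3105  0.04  ] [123. 425.]
c3 [ 0.4102 -0.3481  0.04  ] [144. 600.]
[ 0.44782156 -0.37330357  0.06882497] [ 0.43008646 -0.40955742  0.06002059] [ 0.48319592 -0.31202822  0.0867975 ]
```

View pics/pre2.png

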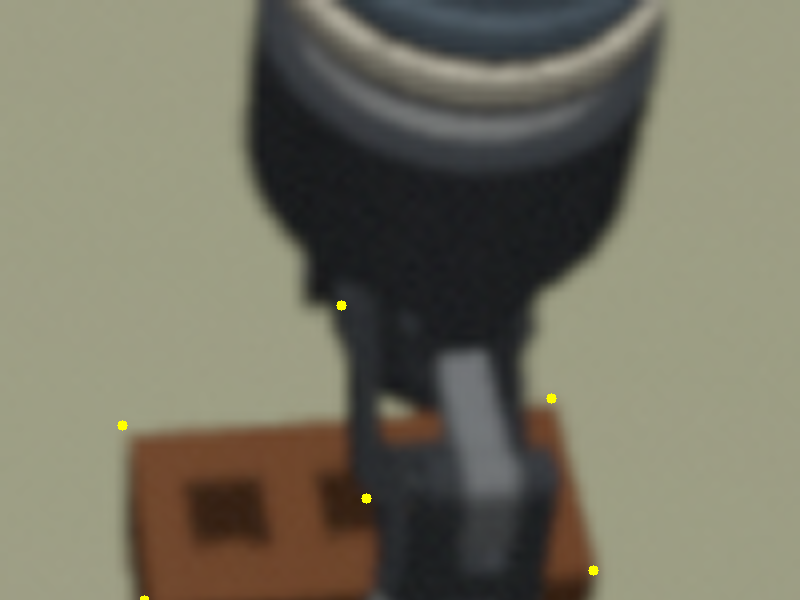

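```bash
python3 - <<'E'
from h import *
from station import manip,viewer
s=manip.sense();M=R.from_quat(s["tool_rot"]).as_matrix()
v=pickle.load(open("side2.pkl","rb"))
X=cloud(v);Y=(X-s["tcp_pos"])@M*1000
near=np.linalg.norm(Y,axis=-1)<250
for lo in range(-200,30,10):
    m=near&(Y[...,0]>=lo)&(Y[...,0]<lo+10)&(X[...,2]>.045)&(abs(Y[...,1])<120)
    if m.sum()>5:
        P=Y[m];print(lo,m.sum(),"y",np.percentile(P[:,1],[1,50,99]).round(0),"z",np.percentile(P[:,2],[1,50,99]).round(0))
a=cv2.resize(v["image"][255:355,265:365,::-1],(800,800),interpolation=2)[200:].copy()
cv2.imwrite("pics/pre3.png",a)
for (u,w) in[(465,560),(400,640),(550,640),(470,640),(395,540),(550,540),(360,400)]:
    r,c=int(255+w/8),int(265+u/8);print(u,w,Y[r,c].round(1),X[r,c].round(4))
E
```

```text
-200 273 y [-30.  11.  35.] z [-35. -30.   3.]
-190 105 y [-29.   8.  34.] z [-35. -31.   1.]
-180 428 y [-35.  10.  36.] z [-38. -28.  11.]
-170 216 y [-31.  11.  36.] z [-38. -33.  -2.]
-160 194 y [-33.  12.  36.] z [-38. -32.   4.]
-150 196 y [-30.  11.  36.] z [-37. -32.   0.]
-140 174 y [-29.  10.  36.] z [-37. -33.  -3.]
-130 64 y [-11.   1.  16.] z [-38. -36. -32.]
-120 299 y [-12.   0.  12.] z [-68. -57. -29.]
-110 156 y [-20.   7.  19.] z [-70. -46. -13.]
-100 141 y [-19.   9.  19.] z [-71. -64. -14.]
-90 113 y [-17.   9.  17.] z [-72. -39. -22.]
-80 118 y [-12.   8.  17.] z [-73. -46. -27.]
-70 113 y [-12.   3.  14.] z [-74. -71. -39.]
-60 13 y [10. 11. 13.] z [-67. -53. -43.]
-40 8 y [ 8. 10. 10.] z [-49. -48.  36.]
-30 39 y [-6.  7. 11.] z [-57. -49.  47.]
-20 13 y [-1.  8. 11.] z [-54. -47.  44.]
465 560 [-93.6   2.1 -67.7] [ 0.4281 -0.4149  0.1365]
400 640 [-70.3  12.2 -70.7] [ 0.418  -0.4122  0.1132]
550 640 [ 34.1 -41.  -19.6] [ 0.4902 -0.3965  0.0089]
470 640 [-67.1  -0.7 -70. ] [ 0.4293 -0.4183  0.1101]
395 540 [-69.6   9.8 -48.4] [ 0.4316 -0.3944  0.1125]
550 540 [-103.1  -11.3  -69.2] [ 0.4387 -0.4231  0.1461]
360 400 [-90.5  15.1 -30.5] [ 0.4363 -0.3763  0.1334]
```

View pics/pre3.png

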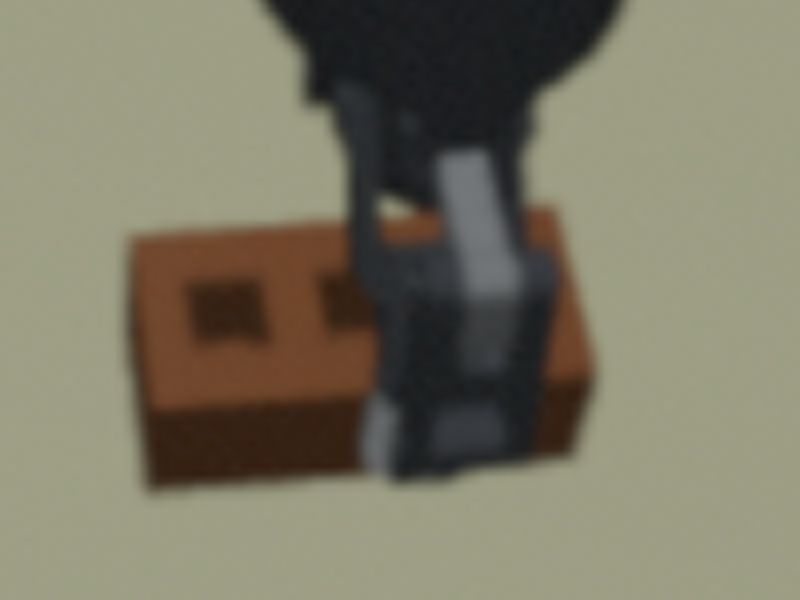

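The point cloud shows the fingers centred on the tool axis (y within ±11 mm), so the sideways offset in the picture is only perspective. I'll descend and grip.

move_arm(deltas=[85, 10, 1, 1, 0, 0, 0, 85, 10, 0, 0, 0, 0, 0, 85, 10, 0, 0, 0, 0, 0, 85, 0, 0, 0, 0, 0, 0, 20, 0, 0, 0, 0, 0, 0, 20, 0, 0, 0, 0, 0, 0, 20, 0, 0, 0, 0, 0, 0, 20, 0, 0, 0, 0, 0, 0, 20, 0, 0, 0, 0, 0, 0, 20, 0, 0, 0, 0, 0, 0], force=50)

```text
t: 5.05
tcp_pos: [0.4643, -0.3564, 0.0118]
tool_rot: [-0.347, 0.616, 0.346, 0.616]
force: [0.1, 0.9, 2.8]
finger_gap: 0.506
```

move_arm(deltas=[20, 0, 0, 0, 0, 0, 0, 20, 0, 0, 0, 0, 0, 0, 20, 0, 0, 0, 0, 0, 0])

```text
t: 5.35
tcp_pos: [0.4643, -0.3564, 0.0118]
tool_rot: [-0.347, 0.616, 0.346, 0.616]
force: [0.9, 0.4, 5.7]
finger_gap: 0.51
```

move_arm(deltas=[20, -5, 0, 0, 0, 0, 0, 20, -15, 0, 0, 0, 0, 0, 20, -25, 0, 0, 0, 0, 0, 20, -25, 0, 0, 0, 0, 0, 20, -25, 0, 0, 0, 0, 0, 20, -25, 0, 0, 0, 0, 0, 20, -25, 0, 0, 0, 0, 0, 20, -15, 0, 0, 0, 0, 0, 20, 0, 0, 0, 0, 0, 0])

```text
t: 6.25
tcp_pos: [0.4649, -0.357, 0.1743]
tool_rot: [-0.348, 0.616, 0.345, 0.617]
force: [0.9, -0.3, -0.2]
finger_gap: 0.506
```

```bash
python3 - <<'E'
from h import *
from station import manip,viewer
s=manip.sense();print(s["t"],s["tcp_pos"],s["finger_gap"],s["force"])
plan(s,[.485,.08,.17],99.1)
v=viewer.snapshot("side");cv2.imwrite("pics/lift.png",cv2.resize(v["image"][:,:,::-1],(800,600)))
X=cloud(v);print("points near old spot",0)
E
```

```text
6.25 [ 0.46486904 -0.35697456  0.17434061] 0.5064571023496429 [ 0.91078588 -0.3438356  -0.23694339]
tool x [ 0.004 -0.004 -1.   ] z [ 0.52   0.854 -0.002] jaw yaw 58.7
jaw 99.1 rotvec [-40.4   -0.19   0.25] shift now [  2.6 209.9 383.8] shift in target frame [  4.3 -89.  428.3]
jaw 279.1 rotvec [139.6    0.32   0.25] shift now [  2.6 209.9 383.8] shift in target frame [   4.3   89.  -428.3]
points near old spot 0
```

View pics/lift.png

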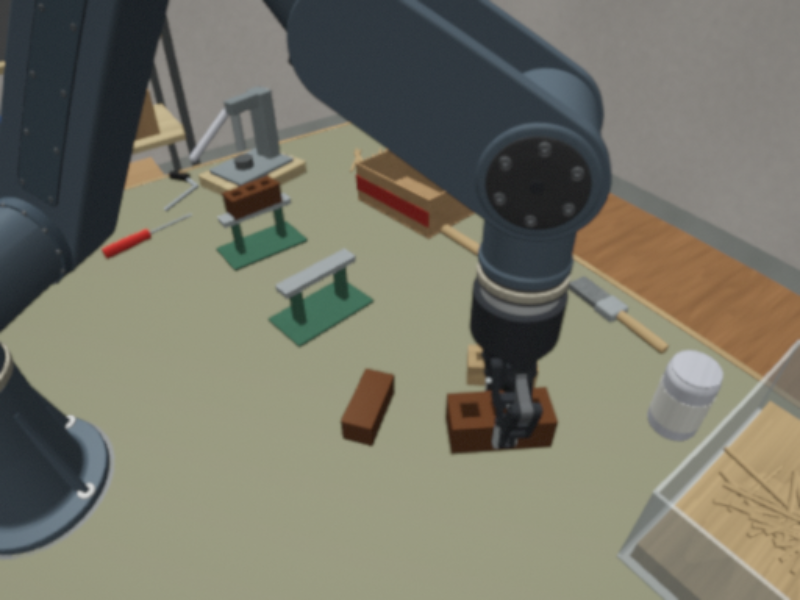

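The block is held level at about (500,420) in the side view. Next I turn it and carry it over.

move_arm(deltas=[20, 0, 0, 0, -6, 0, 0, 20, 0, 0, 0, -7, 0, 0, 20, 0, 0, 0, -7, 0, 0, 20, 0, 0, 0, -7, 0, 0, 20, 0, 0, 0, -7, 0, 0, 20, 0, 0, 0, -6.4, 0, 0, 20, 0, -4, 20, 0, 0, 0, 20, 0, -7, 36, 0, 0, 0, 20, 0, -8, 36, 0, 0, 0, 20, 0, -8, 36, 0, 0, 0])

```text
t: 7.3
tcp_pos: [0.469, -0.2224, 0.1703]
tool_rot: [-0.536, 0.459, 0.539, 0.46]
force: [0.4, -0.5, -1.1]
finger_gap: 0.506
```

move_arm(deltas=[20, 0, -8, 36, 0, 0, 0, 20, 0, -8, 36, 0, 0, 0, 20, 0, -8, 36, 0, 0, 0, 20, 0, -8, 36, 0, 0, 0, 20, 0, -8, 36, 0, 0, 0, 20, 0, -8, 36, 0, 0, 0, 20, 0, -8, 36, 0, 0, 0, 20, 0, -4, 20, 0, 0, 0, 20, 0, -2, 10, 0, 0, 0, 20, 0, 0, 0, 0, 0, 0])

```text
t: 8.3
tcp_pos: [0.4858, 0.0643, 0.1708]
tool_rot: [-0.538, 0.459, 0.539, 0.458]
force: [-0.3, 0.6, -1.0]
finger_gap: 0.502
```

move_arm(deltas=[20, 0, 0, 0, 0, 0, 0, 20, 0, 0, 0, 0, 0, 0, 20, 0, 0, 0, 0, 0, 0])

```text
t: 8.6
tcp_pos: [0.4872, 0.0618, 0.1713]
tool_rot: [0.538, -0.459, -0.538, -0.459]
force: [-0.6, 0.2, -0.5]
finger_gap: 0.509
```

```bash
python3 - <<'E'
from h import *
from station import manip,viewer
s=manip.sense();print(s["t"],s["tcp_pos"],s["finger_gap"],s["force"])
plan(s,[.485,.08,.102],99.1)
v=viewer.snapshot("side");cv2.imwrite("pics/over.png",cv2.resize(v["image"][40:240,80:340,::-1],(780,600)))
v=viewer.snapshot("top");cv2.imwrite("pics/overt.png",cv2.resize(v["image"][140:290,130:330,::-1],(800,600)))
E
```

```text
8.6 [0.48715438 0.06180186 0.17125457] 0.5086240941037276 [-0.5821794   0.20295917 -0.54932172]
tool x [-0. -0. -1.] z [-0.156  0.988 -0.   ] jaw yaw 98.97
jaw 99.1 rotvec [-0.13 -0.01 -0.01] shift now [69.3 -0.7 18.3] shift in target frame [69.3 -0.8 18.3]
jaw 279.1 rotvec [ 1.7987e+02 -1.0000e-02  1.0000e-02] shift now [69.3 -0.7 18.3] shift in target frame [ 69.3   0.8 -18.3]
```

View pics/over.png

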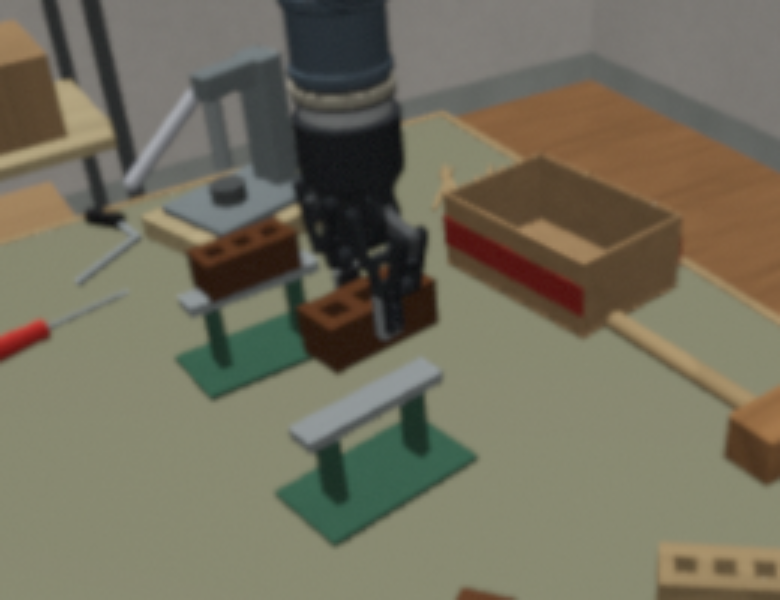

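View pics/overt.png

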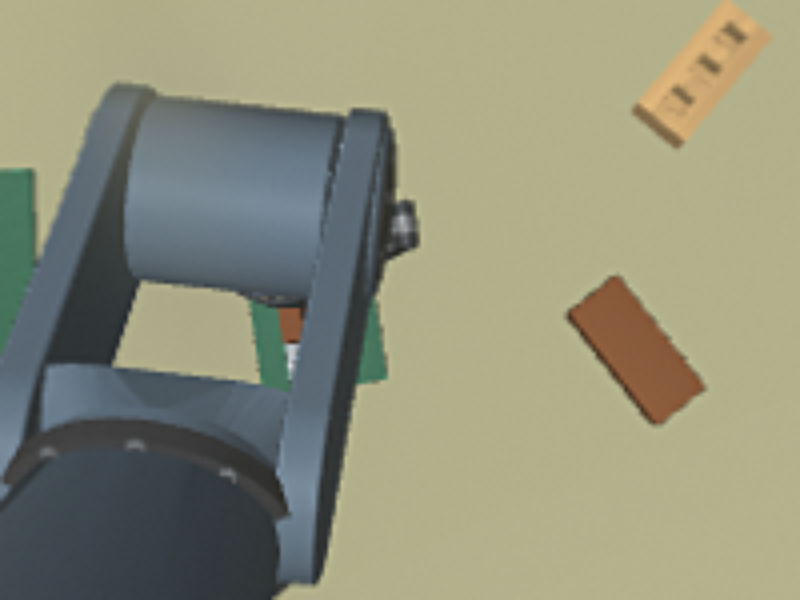

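move_arm(deltas=[20, 10, 0, 9, 0, 0, 0, 20, 15, 0, 9, 0, 0, 0, 20, 15, 0, 0, 0, 0, 0, 20, 10, 0, 0, 0, 0, 0, 20, 0, 0, 0, 0, 0, 0, 20, 0, 0, 0, 0, 0, 0, 20, 0, 0, 0, 0, 0, 0])

```text
t: 9.4
tcp_pos: [0.4847, 0.0806, 0.1217]
tool_rot: [0.538, -0.459, -0.538, -0.459]
force: [0.4, 0.0, -1.3]
finger_gap: 0.505
```

```bash
cat > chk.py <<'E'
from h import *
from station import manip,viewer
import sys
s=manip.sense();print(s["t"],s["tcp_pos"],s["finger_gap"],s["force"])
plan(s,[.485,.08,.102],99.1)
v=viewer.snapshot("side")
f=192/np.tan(np.radians(v["fovy"])/2);K=np.array([[f,0,v["cx"]],[0,f,v["cy"]],[0,0,1.]])
a=cv2.resize(v["image"][110:210,160:260,::-1],(600,600),interpolation=2)
t=s["tcp_pos"];zb=float(sys.argv[2]) if len(sys.argv)>2 else t[2]-.0118
c=np.array([.485,.08]) if len(sys.argv)>2 else t[:2]
an=np.radians(9.1);L=np.array([np.cos(an),np.sin(an)]);W=np.array([-L[1],L[0]])
def dr(c,hl,hw,z,col):
    for p in(1,-1):
        for q in(1,-1):
            P=np.r_[c+p*hl*L+q*hw*W,z]
            u=(cv2.projectPoints(P[None],cv2.Rodrigues(v["R"])[0],v["t"],K,np.array([v["k1"],0,0,0,0.]))[0].ravel()+.5-[160,110])*6
            cv2.circle(a,tuple(int(x) for x in u),3,col,-1)
dr(c,.05,.022,zb+.04,(0,255,255));dr(c,.05,.022,zb,(0,255,0));dr(np.array([.485,.08]),.07,.015,.09,(255,0,255))
cv2.imwrite(f"pics/{sys.argv[1]}.png",a)
X=cloud(v);Z=X[...,2];m=(abs(X[...,0]-.485)<.09)&(abs(X[...,1]-.08)<.06)
red=v["image"][...,0].astype(int)-v["image"][...,2]>15
P=X[m&red&(abs(Z-(zb+.04))<.006)]
if len(P)>20:
    r=cv2.minAreaRect((P[:,:2]*1000).astype(np.float32));print("top",len(P),np.median(P[:,2]),r)
E
python3 chk.py a1
```

```text
9.4 [0.48474849 0.08055316 0.12172886] 0.504765853088207 [ 0.39652429  0.03396367 -1.28708281]
tool x [ 0.001 -0.    -1.   ] z [-0.158  0.987 -0.   ] jaw yaw 99.07
jaw 99.1 rotvec [-0.03 -0.01  0.06] shift now [19.7 -0.1 -0.6] shift in target frame [19.7 -0.2 -0.6]
jaw 279.1 rotvec [1.7997e+02 1.0000e-01 2.0000e-02] shift now [19.7 -0.1 -0.6] shift in target frame [19.7  0.2  0.6]
top 283 0.14889080222028456 ((484.7376708984375, 80.32774353027344), (100.74461364746094, 47.17603302001953), 9.628120422363281)
```

View pics/a1.png

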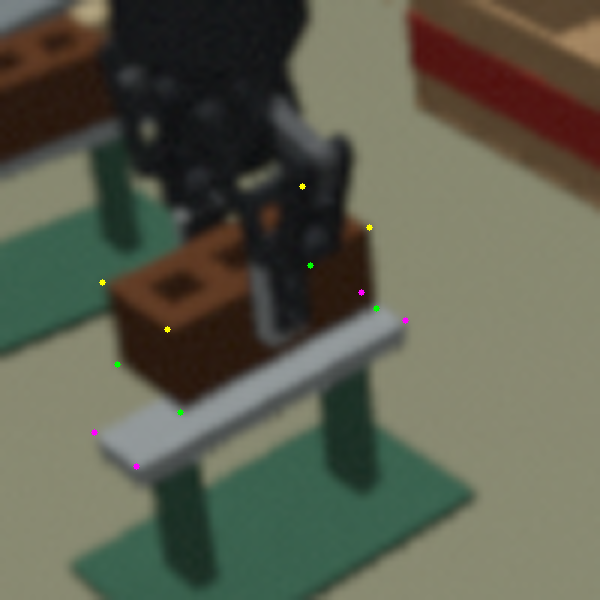

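The held block measures (484.7, 80.3) mm and 9.6°, against the ledge at (485, 80) mm and 9.1°. I'll lower it slowly.

move_arm(deltas=[20, 4, 0, 0, 0, 0, 0, 20, 4, 0, 0, 0, 0, 0, 20, 4, 0, 0, 0, 0, 0, 20, 2, 0, 0, 0, 0, 0, 20, 1, 0, 0, 0, 0, 0, 20, 1, 0, 0, 0, 0, 0, 20, 1, 0, 0, 0, 0, 0, 20, 0, 0, 0, 0, 0, 0])

```text
t: 10.25
tcp_pos: [0.4842, 0.0806, 0.1042]
tool_rot: [-0.538, 0.459, 0.538, 0.459]
force: [-0.5, -0.2, -1.2]
finger_gap: 0.506
```

move_arm(deltas=[20, 1, 0, 0, 0, 0, 0, 20, 0, 0, 0, 0, 0, 0])

```text
t: 10.45
tcp_pos: [0.4842, 0.0806, 0.1033]
tool_rot: [0.538, -0.459, -0.538, -0.459]
force: [-0.8, 0.2, -0.8]
finger_gap: 0.508
```

move_arm(deltas=[20, 1, 0, 0, 0, 0, 0, 20, 0, 0, 0, 0, 0, 0])

```text
t: 10.65
tcp_pos: [0.4842, 0.0806, 0.1022]
tool_rot: [-0.538, 0.459, 0.538, 0.459]
force: [-0.9, -0.7, -1.5]
finger_gap: 0.51
```

move_arm(deltas=[20, 0.7, 0, 0, 0, 0, 0, 20, 0, 0, 0, 0, 0, 0])

```text
t: 10.85
tcp_pos: [0.4843, 0.0806, 0.1018]
tool_rot: [0.538, -0.459, -0.538, -0.459]
force: [-0.5, -1.0, 1.2]
finger_gap: 0.505
```

move_arm(deltas=[20, 0.7, 0, 0, 0, 0, 0, 20, 0, 0, 0, 0, 0, 0])

```text
t: 11.05
tcp_pos: [0.4843, 0.0806, 0.1018]
tool_rot: [0.538, -0.459, -0.538, -0.459]
force: [-1.8, 0.2, 6.6]
finger_gap: 0.508
```

Contact shows as +6.6 N with the TCP no longer descending. Releasing gradually.

move_arm(deltas=[43, 0, 0, 0, 0, 0, 0, 44, 0, 0, 0, 0, 0, 0, 46, 0, 0, 0, 0, 0, 0, 50, 0, 0, 0, 0, 0, 0, 56, 0, 0, 0, 0, 0, 0, 64, 0, 0, 0, 0, 0, 0, 72, 0, 0, 0, 0, 0, 0, 80, 0, 0, 0, 0, 0, 0, 80, 0, 0, 0, 0, 0, 0, 80, 0, 0, 0, 0, 0, 0], force=20)

```text
t: 12.05
tcp_pos: [0.4842, 0.0806, 0.1009]
tool_rot: [-0.538, 0.459, 0.538, 0.459]
force: [0.3, 0.5, 0.2]
finger_gap: 0.937
```

```bash
python3 chk.py rel 0.09
```

```text
12.05 [0.48424075 0.08061451 0.10089198] 0.9365545925959541 [0.26750771 0.49174519 0.16197674]
tool x [-0.  0. -1.] z [-0.158  0.987  0.   ] jaw yaw 99.08
jaw 99.1 rotvec [-0.02  0.   -0.  ] shift now [-1.1 -0.7 -0.7] shift in target frame [-1.1 -0.7 -0.7]
jaw 279.1 rotvec [179.98  -0.    -0.  ] shift now [-1.1 -0.7 -0.7] shift in target frame [-1.1  0.7  0.7]
top 295 0.12885493402644743 ((481.80987548828125, 78.11505126953125), (96.08749389648438, 48.09202575683594), 8.06973648071289)
```

View pics/rel.png

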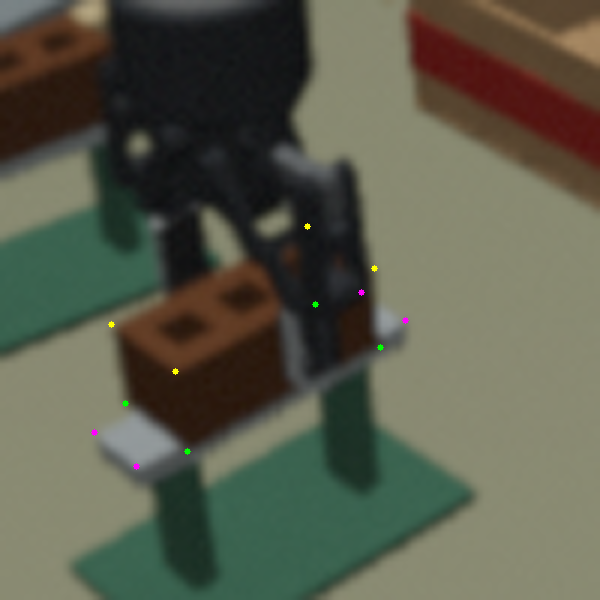

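The block sits on the ledge and both fingers are clear. I'll retreat straight up, then out of the top camera's view.

move_arm(deltas=[80, -8, 0, 0, 0, 0, 0, 80, -15, 0, 0, 0, 0, 0, 80, -25, 0, 0, 0, 0, 0, 80, -30, 0, 0, 0, 0, 0, 80, -30, 0, 0, 0, 0, 0, 80, -20, 0, 0, 0, 0, 0, 80, 0, 0, -35, 0, 0, 0, 80, 0, 0, -40, 0, 0, 0, 80, 0, 0, -40, 0, 0, 0, 80, 0, 0, -40, 0, 0, 0])

```text
t: 13.1
tcp_pos: [0.5087, -0.0737, 0.2298]
tool_rot: [0.538, -0.459, -0.538, -0.459]
force: [0.3, -0.8, -0.8]
finger_gap: 0.936
```

move_arm(deltas=[80, 0, 0, -40, 0, 0, 0, 80, 0, 0, -40, 0, 0, 0, 80, 0, 0, -40, 0, 0, 0, 80, 0, 0, -30, 0, 0, 0, 80, 0, 0, -20, 0, 0, 0, 80, 0, 0, 0, 0, 0, 0])

```text
t: 13.7
tcp_pos: [0.536, -0.2428, 0.2292]
tool_rot: [0.538, -0.46, -0.537, -0.46]
force: [-1.0, 0.5, -0.2]
finger_gap: 0.938
```

```bash
python3 - <<'E'
from h import *
from station import manip,viewer
s=manip.sense();print(s["t"],s["tcp_pos"],s["force"])
o=[]
for n in("top","side"):
    v=viewer.snapshot(n);X=cloud(v);z=X[...,2]
    o.append(cv2.resize(v["image"][:,:,::-1],(400,300)) if n=="side" else cv2.resize(v["image"][160:260,80:260,::-1],(400,222)))
    m=(X[...,0]>.4)&(X[...,0]<.57)&(X[...,1]>0)&(X[...,1]<.4)&(z>.12)&(z<.14)
    k,l,st,c=cv2.connectedComponentsWithStats(m.astype(np.uint8))
    for i in range(1,k):
        if st[i,4]<60: continue
        P=X[l==i];r=cv2.minAreaRect((P[:,:2]*1000).astype(np.float32))
        A=np.c_[P[:,:2],np.ones(len(P))];co=np.linalg.lstsq(A,P[:,2],rcond=None)[0]
        print(n,np.median(P[:,2]),r,"tilt deg",np.degrees(co[:2]).round(2))
cv2.imwrite("pics/fin.png",np.vstack([o[0],o[1]]))
E
```

```text
13.7 [ 0.53597645 -0.24277273  0.22921449] [-1.00621916  0.53347762 -0.19183443]
top 0.130314898238242 ((482.5831604003906, 327.51416015625), (101.75849914550781, 45.14951705932617), 6.294373989105225) tilt deg [-0.04  1.56]
top 0.1301671381070505 ((485.703369140625, 81.94205474853516), (100.0579605102539, 44.61017608642578), 9.787269592285156) tilt deg [-0.11  0.45]
side 0.1281761187332237 ((481.78656005859375, 325.0677185058594), (104.65406036376953, 48.340293884277344), 4.95460319519043) tilt deg [0.74 1.07]
side 0.1285355922580562 ((485.1163024902344, 79.48233032226562), (102.13446807861328, 48.6600341796875), 8.62631893157959) tilt deg [-0.   2.6]
```

View pics/fin.png

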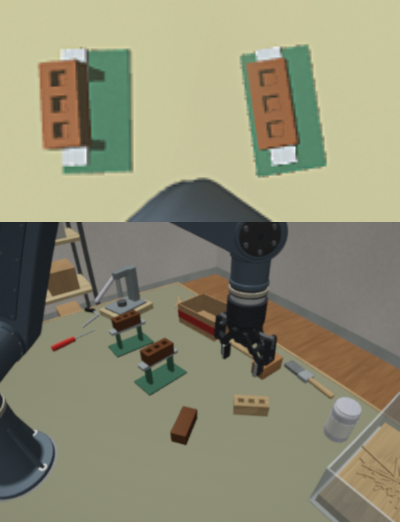

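```bash
python3 -c "
from station import job
print(job.sign_off())"
```

```text
the job is handed in; nothing more can be done
None
```

I laid the three-hole pen block lengthwise on the empty stand's ledge, holes up, and handed the job in at about 14 s. I lowered it in steps of about 1 mm until it touched (about 7 N), then released it and backed the gripper well clear.

| Last check | Top camera | Side camera | Reference |
|---|---|---|---|
| Pen block centre (mm) | (485.7, 81.9) | (485.1, 79.5) | ledge (485, 80) |
| Pen block angle | 9.8° | 8.6° | ledge about 9.1° |
| Pen block top height (mm) | 130 | 128.5 | 130 |
| Drying block centre (mm) | (482.6, 327.5) | (481.8, 325.1) | at start: top (482.2, 326.5), side (482.2, 324.6) |

- **Placement:** both cameras put the pen block within about 2 mm and 1° of the ledge, well inside the limits.
- **Drying block:** its centre readings changed by about 1 mm, which is within measurement noise.
- **Tilt readings disagreed:** fitting a plane to the pen block's top gave 0.5° from the top camera and 2.6° from the side camera. I put the difference down to depth noise, since the untouched drying block also read 1 to 1.6°. Both values are under the 5° limit.

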